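Close up a terminal row on the rail

TASK

On the wiring board, put a fingertip against the end of the row of six terminal blocks that faces the power supply and push the whole row along the rail as one train until it is tight against the end bracket, with no gaps left. Only push: do not pinch or lift the blocks, do not ram them, and leave the power supply and the loose things on the board and table alone. Finish while still holding the row pressed against the bracket with a light, steady push, about as hard as on a doorbell, so that I can plug in the jumper comb.

Things in the scene. Friction and masses are not known exactly. Their poses are not given: they have to be found in the camera images.
- board: Wiring board: white board on the table, 220 x 460 x 12 mm. Origin at the centre of its underside; y runs along the rail, x across it, z up. Zinc top-hat rail along x = 0, 35 mm wide, 420 long, its top 15 mm above the plate. Slotted wiring duct 30 mm wide, its top 40 mm above the plate, parallel to it at x = -78 mm. Otherwise bare but for the things below.
- stop: End bracket: narrow zinc part with one screw on top, screwed fast near one end of the rail (either end, it varies). 10 mm along the rail (faces 5 mm either side of its origin), 46 mm across, top 52 mm above the plate. Origin on the rail's centre line, level with the plate's top face; axes as the board's.
- psu: Power supply: light grey stepped box, 54 mm along the rail, 90 across, top 70 mm above the plate; fixed near the other end of the rail. Origin on the rail's centre line, level with the plate's top face; axes as the board's. At least 50 mm of bare rail lie between it and the nearest block at the start.
- block1: Screw terminal block (top 55 mm above the plate), grey, number 1 of 6 in the touching row, counted along board +y. 12 mm along the rail (faces 6 mm either side of the origin), 50 across, from 38 mm up 40. Hooked on the rail: slides easily (whole row 1 to 2 N), 1 mm play across. Origin on the rail's centre line, level with the plate's top face; axes as the board's.
- block2: Screw terminal block (top 55 mm above the plate), grey, number 2 of 6 in the touching row, counted along board +y. 12 mm along the rail (faces 6 mm either side of the origin), 50 across, from 38 mm up 40. Hooked on the rail: slides easily (whole row 1 to 2 N), 1 mm play across. Origin on the rail's centre line, level with the plate's top face; axes as the board's.
- block3: Screw terminal block (top 55 mm above the plate), grey, number 3 of 6 in the touching row, counted along board +y. 12 mm along the rail (faces 6 mm either side of the origin), 50 across, from 38 mm up 40. Hooked on the rail: slides easily (whole row 1 to 2 N), 1 mm play across. Origin on the rail's centre line, level with the plate's top face; axes as the board's.
- block4: Fuse terminal, with a narrow carrier on top (69 mm above the plate), grey, number 4 of 6 in the touching row, counted along board +y. 12 mm along the rail (faces 6 mm either side of the origin), 50 across, from 38 mm up 40. Hooked on the rail: slides easily (whole row 1 to 2 N), 1 mm play across. Origin on the rail's centre line, level with the plate's top face; axes as the board's.
- block5: Screw terminal block (top 55 mm above the plate), grey, number 5 of 6 in the touching row, counted along board +y. 12 mm along the rail (faces 6 mm either side of the origin), 50 across, from 38 mm up 40. Hooked on the rail: slides easily (whole row 1 to 2 N), 1 mm play across. Origin on the rail's centre line, level with the plate's top face; axes as the board's.
- block6: Screw terminal block (top 55 mm above the plate), grey, number 6 of 6 in the touching row, counted along board +y. 12 mm along the rail (faces 6 mm either side of the origin), 50 across, from 38 mm up 40. Hooked on the rail: slides easily (whole row 1 to 2 N), 1 mm play across. Origin on the rail's centre line, level with the plate's top face; axes as the board's.
- driver: Screwdriver, 160 mm long, lying on the far strip of the board (x about +80 mm) along the rail; bystander. Origin on its underside; lies along its x.
- comb: Jumper comb, 72 mm long, flat grey bar with copper teeth, lying on the far strip of the board (x about +80 mm); bystander. Origin at its underside.
- jar: Small clear jar, 32 mm diameter, 42 mm high, standing on the far strip of the board (x about +80 mm); bystander. Origin at its underside.
- brick: Laptop power brick, 160 x 68 x 30 mm, on the table at the right; bystander. Origin at its underside.
- mouse: White mouse, 100 x 58 x 32 mm, on the table at the left; bystander. Origin at its underside.
- spanner: Small spanner, 130 mm long, on the table at the right; bystander. Origin at its underside.
- phone: Phone, 150 x 72 x 8 mm, on the table at the left; bystander. Origin at its underside.

How it is judged:
At the end, for the whole second after the job is handed in: Gaps between blocks and to the end bracket are under 1.5 mm; all six blocks upright on the rail (within 0.1 rad) and at rest; the fingers still press on the row's last block, and the row on the bracket, with more than 1.5 N (5 to 15 N is right; over 40 N fails) (horizontal distance between block1 and block2 below 0.0135 m and horizontal distance between block2 and block3 below 0.0135 m and horizontal distance between block3 and block4 below 0.0135 m and horizontal distance between block4 and block5 below 0.0135 m and horizontal distance between block5 and block6 below 0.0135 m and ((horizontal distance between block1 and stop below 0.0125 m and contact force between the fingers and block6 above 1.5 N) or (horizontal distance between block6 and stop below 0.0125 m and contact force between the fingers and block1 above 1.5 N)) and contact force between stop and anything else above 1.5 N and linear speed of each of block1, block2, block3, block4, block5, block6 below 0.01 m/s and angle between each of block1, block2, block3, block4, block5, block6's own z axis and vertical below 0.1 rad); the arm keeps its last pose, push and grip.
It fails at once if a block is lifted off its seat on the rail (more than 6 mm above where it sits) (height (world z) of any of block1, block2, block3, block4, block5, block6 above 0.018 m).
It fails at once if a block is taken between the fingers (it lies between the pads and is touched), or the whole row is (both its end blocks are touched) ((horizontal distance between the grasp point and block1 below 0.008 m and height (world z) of the grasp point below 0.074 m and contact force between the fingers and block1 above 1 N) or (horizontal distance between the grasp point and block2 below 0.008 m and height (world z) of the grasp point below 0.074 m and contact force between the fingers and block2 above 1 N) or (horizontal distance between the grasp point and block3 below 0.008 m and height (world z) of the grasp point below 0.074 m and contact force between the fingers and block3 above 1 N) or (horizontal distance between the grasp point and block4 below 0.008 m and height (world z) of the grasp point below 0.088 m and contact force between the fingers and block4 above 1 N) or (horizontal distance between the grasp point and block5 below 0.008 m and height (world z) of the grasp point below 0.074 m and contact force between the fingers and block5 above 1 N) or (horizontal distance between the grasp point and block6 below 0.008 m and height (world z) of the grasp point below 0.074 m and contact force between the fingers and block6 above 1 N) or (contact force between the fingers and block1 above 1 N and contact force between the fingers and block6 above 1 N)).
It fails at once if the row is rammed or forced against the end bracket (over 40 N) (contact force between stop and anything else above 40 N).
It fails at once if the power supply is pushed on (over 8 N) (contact force between psu and anything else above 8 N).
It fails at once if a loose bystander is moved more than 20 mm (distance of any of driver, comb, jar, brick, mouse, spanner, phone from where it was at the start of the episode above 0.02 m).
It also fails if it takes over 35 s, if anything falls off the work surface, if the arm or the gripper's body presses on something with over 40 N, if the wrist force passes 120 N, or if a joint passes its speed limit or range.

ROBOT

A 7-joint arm with a two-finger parallel gripper is mounted at the origin on the work surface. World frame = base frame: x ahead of the robot, y to its left, z up, the work surface at z = 0. Lengths are in m, angles in rad, forces in N, time in s.
With the tool pointing down it reaches from about 0.4 to 0.925 m from the base axis. Payload 4.1 kg.
Tool frame: the origin (TCP) lies at the very end of the fingers, on their centre line; the grasp point (between the pads) lies 19 mm behind it; z points along the fingers, y is the direction in which the jaws open and shut (so a half turn about z gives the same grasp; the last joint's range is limited). The gripper opens to 85 mm and grips with 20 to 120 N. Pads are 22 mm wide; open, the fingers measure 114 mm over their backs; the gripper's body (76 mm by 85 mm) begins 54 mm behind the grasp point. The pads swing forward as they close: fully open they stand 13 mm farther back than shut.
Start: joints at [1.052, 0.398, 0.045, 1.537, -0.019, 1.207, -0.051], TCP at [0.265, -0.594, 0.231] pointing down, gripper open.
Joint ranges: [-2.82, 2.82], [-0.49, 2.23], [-1.37, 1.46], [0, 2.46], [-1.36, 4.5], [0.23, 2], [-2.94, 2.94]. Speed limits (rad/s): [2.57, 2.57, 3.14, 3.14, 3.14, 3.14, 3.14].

INTERFACE

Orientations are given as [roll, pitch, yaw] about the fixed x, y, z axes, in that order (R = Rz(yaw) Ry(pitch) Rx(roll)).
In Python, from cell import bot gives the robot as it stands. The module is installed in compiled form; this text tells all that it offers.
- The arm moves only by the tool apply_moves, never from a script. Its argument "deltas" is a list of rows, each an object of numbers: "x", "y", "z": the shift along the tool's x, y, z in units of 40 mm (1.0 is 40 mm); "roll": the turn about the tool's z in units of 5 degrees (1.0 is 5 degrees); "gripper": the opening, from 0 (shut) to 1 (fully open). A call has 1 to 10 rows; each row is the pose to reach, as a shift and turn from the pose commanded when the call began, along the tool's axes at that moment; what a row does not reach only later rows make up. A row lasts 1/10 s, in which the tool goes at most 50 mm and 8.59 degrees, less where a joint would pass 70% of its speed; a pose out of reach is approached as far as the arm can. A call with a gripper value outside its range is refused whole. The fingers move at their own pace and stop on an object; the grip force is fixed at half the most. Time passes only in rows, so rows that repeat a pose let the fingers close. It gives the time, the measured TCP pose, the force and the opening at its end, in the units of the state.
- bot.get_state(): the state, without advancing time (a new reading comes with each control period).
- bot.capture(name): name is "scene" or "top"; returns the picture (420x560x3 uint8, red, green, blue); there is no depth.
- bot.camera_params(name): a dict with "vertical_fov" (degrees; the focal length in pixels is half the picture's height over the tangent of half this angle, whatever the lens; pixels are square), "cx", "cy" (the principal point, pixels), "origin" and "orientation" of the camera in the world. Camera axes: x right, y up, looking along -z (the intrinsics and any distortion apply to the point x, -y, -z); pixel columns grow to the right and rows downward; lengths in m; the calibration is good to about 2 mm. A picture is of the moment at which its call begins. camera_params takes no time and is no camera call.
- bot.close_job(): hands the job in, once; it reports no verdict.
The state is a dict: "time": time; "qpos": joint angles; "qvel": joint speeds; "joint_torque": joint torques, N m; "position": TCP position; "orientation": TCP orientation; "contact_force": force on the tool from outside, world axes, zero at the start; "ft_torque": the same for the moment, N m; "width": finger opening in m.
Only numpy, scipy, OpenCV 4.12 (cv2) and the standard library are available. Lean on these libraries where they do the work, as an engineer would, in place of code of your own. Each camera call takes 0.05 s, during which the arm holds its last target. There are 200 camera calls.

## Working session

There is one attempt and no reset: what is moved stays moved. The work goes in short steps, Python scripts to look and compute and a tool call to move; the robot and the scene stay as the last step left them, time stands still between calls to the robot, and variables do not carry over. Pictures are saved under pics/ and viewed, about 8 in all and at most 12, crops included, and the job is handed in when it is done.

Besides the shell and the picture viewer there is one more tool, called after "Emit:" by a JSON object that holds its "api" and its "payload", one argument or row to a line. apply_moves: Moves the arm, as the interface text tells. Its arguments: {"type":"object","properties":{"deltas":{"type":"array"}},"required":["deltas"]}

```bash
mkdir -p pics
python3 - <<'E'
from cell import bot
import cv2
for n in("scene","top"):
    cv2.imwrite(f"pics/{n}0.png",bot.capture(n)[:,:,::-1]); print(n,bot.camera_params(n))
s=bot.get_state(); print(s)
E
```

```text
scene {'vertical_fov': 48.391378832475596, 'cx': 282.48567275325877, 'cy': 205.26734995208915, 'origin': array([ 1.62777674, -0.05142925,  0.90767927]), 'orientation': array([0.91182846, 0.02087539, 1.52262519])}
top {'vertical_fov': 51.94536572996938, 'cx': 286.09222438977133, 'cy': 208.8246066622295, 'origin': array([ 0.39126922, -0.05480165,  1.30123417]), 'orientation': array([ 0.10941335,  0.02322027, -1.55714062])}
{'time': 0.1, 'qpos': array([ 1.05202579,  0.3991256 ,  0.04503818,  1.53774432, -0.01869356,
        1.20688372, -0.05070273]), 'qvel': array([ 0.00080821, -0.00119521,  0.00211247, -0.00328154,  0.00093527,
       -0.00079786,  0.00033726]), 'joint_torque': array([ 4.37156064e-03, -4.76264262e+01,  1.37085076e+00, -2.54950476e+01,
        1.21040837e-02,  4.95807122e-03,  1.00856079e-05]), 'position': array([ 0.26470061, -0.59304901,  0.23036679]), 'orientation': array([-3.13985769e+00,  1.27867968e-04,  4.19880701e-01]), 'contact_force': array([ 0.06533272,  0.0198106 , -0.10378177]), 'ft_torque': array([0.00414613, 0.02143375, 0.00402919]), 'width': 0.08543466991552255}
```

View pics/top0.png

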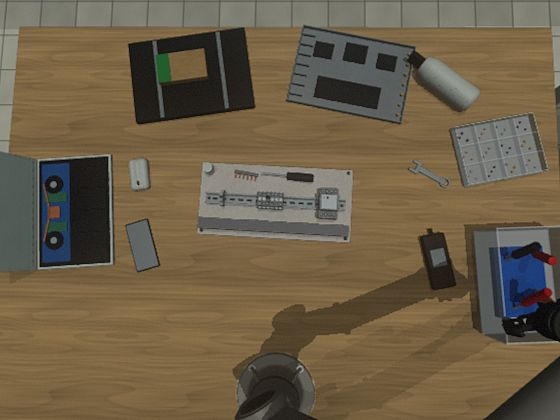

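View pics/scene0.png

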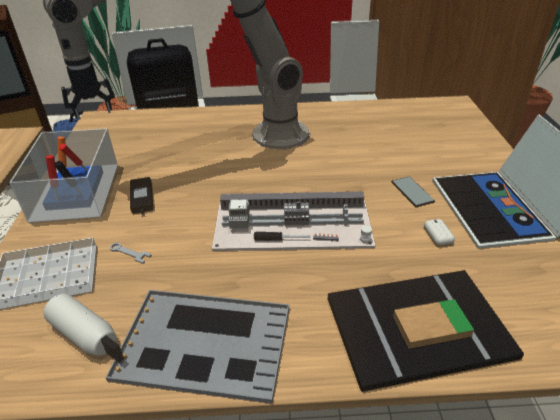

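The pictures show the board at about (275,202) in the top view. The bracket is on the left at (222,198), which is +y, the row is at (270,200), and the power supply is on the right at (328,203). The push is therefore towards +y.

```bash
cat > h.py <<'E'
import numpy as np, cv2
from cell import bot
from scipy.spatial.transform import Rotation as R
def cam(n):
    p=bot.camera_params(n); return p,210/np.tan(np.radians(p["vertical_fov"])/2),R.from_euler("xyz",p["orientation"]).as_matrix()
def pix2w(n,u,v,z):
    p,f,M=cam(n); d=M@np.array([(u-p["cx"])/f,-(v-p["cy"])/f,-1]); o=p["origin"]
    return o+d*(z-o[2])/d[2]
def w2pix(n,P):
    p,f,M=cam(n); c=M.T@(np.array(P)-p["origin"]); return p["cx"]-f*c[0]/c[2],p["cy"]+f*c[1]/c[2]
def crop(n,name,u0,v0,u1,v1,k):
    im=bot.capture(n)[v0:v1,u0:u1,::-1]
    cv2.imwrite("pics/"+name,cv2.resize(im,None,fx=k,fy=k,interpolation=cv2.INTER_CUBIC))
E
python3 - <<'E'
from h import *
crop("top","c1.png",190,155,360,250,4.7)
for c in [(201,163),(353,170),(351,242),(197,234)]: print(pix2w("top",*c,.012))
print(w2pix("top",[.265,-.593,.231]))
E
```

```text
[0.6706404  0.23937578 0.012     ]
[ 0.65303589 -0.22398285  0.012     ]
[ 0.43541095 -0.21735161  0.012     ]
[0.45344422 0.24378499 0.012     ]
(np.float64(519.4505336444518), np.float64(312.0779383621383))
```

View pics/c1.png

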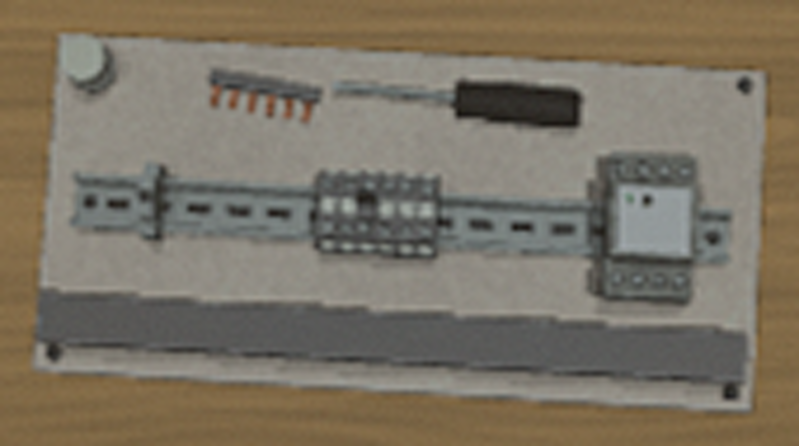

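```bash
cat > plan.py <<'E'
from h import *
yaw=-0.038; a=np.array([-np.sin(yaw),np.cos(yaw),0]); c=np.array([np.cos(yaw),np.sin(yaw),0])
def delta(target,ty):
    s=bot.get_state(); M=R.from_euler("xyz",s["orientation"]).as_matrix()
    d=M.T@(np.array(target)-s["position"])/.04
    r=-(ty-s["orientation"][2]); r=np.degrees((r+np.pi)%(2*np.pi)-np.pi)/5
    return d.round(3),round(r,3)
E
python3 - <<'E'
from plan import *
o=np.array([.5531,.0105,.012])
for n,u,v,z in [("row right",439,213,.064),("row left",316,210,.064),("row right low",436,255,.045),("stop R",164,200,.064),("stop L",153,200,.064),("psu top L",612,215,.082),("psu low L",598,215,.065),("rail L",75,201,.027),("rail R",730,233,.027),("plate edge mid T",(60+765)/2,(35+72)/2,.012)]:
    P=pix2w("top",u/4.7+190,v/4.7+155,z); print(n,P.round(4),"along",((P-o)@a).round(4),"across",((P-o)@c).round(4))
t=o+a*-.085; t[2]=.2
print(t,delta(t,np.pi/2+yaw))
E
```

```text
row right [ 0.5515 -0.0161  0.064 ] along -0.0266 across -0.0006
row left [0.5526 0.0598 0.064 ] along 0.0493 across -0.0024
row right low [ 0.5275 -0.014   0.045 ] along -0.0255 across -0.0246
stop R [0.5578 0.1541 0.064 ] along 0.1437 across -0.0008
stop L [0.5577 0.1609 0.064 ] along 0.1505 across -0.0011
psu top L [ 0.5491 -0.1215  0.082 ] along -0.1321 across 0.001
psu low L [ 0.5512 -0.1138  0.065 ] along -0.1243 across 0.0028
rail L [0.5615 0.2173 0.027 ] along 0.207 across 0.0006
rail R [ 0.5455 -0.199   0.027 ] along -0.2096 across 0.0004
plate edge mid T [0.6622 0.0042 0.012 ] along -0.0022 across 0.1092
[ 0.54987078 -0.07443864  0.2       ] (array([11.795, -8.934,  0.775]), np.float64(-12.753))
```

Emit:
{"api": "apply_moves", "payload": {
  "deltas": [
    {"x":0.4,"y":-0.3,"roll":-0.4,"gripper":0},
    {"x":1.2,"y":-0.9,"roll":-1.3,"gripper":0},
    {"x":2.1,"y":-1.6,"roll":-2.3,"gripper":0},
    {"x":3.0,"y":-2.3,"roll":-3.3,"gripper":0},
    {"x":4.0,"y":-3.0,"roll":-4.3,"gripper":0},
    {"x":5.0,"y":-3.8,"roll":-5.4,"gripper":0},
    {"x":6.0,"y":-4.6,"roll":-6.5,"gripper":0},
    {"x":7.0,"y":-5.3,"roll":-7.6,"gripper":0},
    {"x":7.8,"y":-5.9,"roll":-8.4,"gripper":0},
    {"x":8.4,"y":-6.4,"roll":-9.1,"gripper":0}
  ]
}}

```text
schema error: expected keys x, y, z, roll, gripper
```

Run:
```python
from plan import *
o=np.array([.5531,.0105,.012]); t=o+a*-.072; t[2]=.13
s=bot.get_state(); print(s["position"],s["contact_force"],s["width"])
print(t,delta(t,np.pi/2+yaw))
```

```text
[ 0.26475839 -0.59312423  0.23052088] [-0.23077639  0.44595021  0.78138712] 0.0854302581057216
[ 0.55036466 -0.06144802  0.13      ] (array([11.939, -9.223,  2.525]), np.float64(-12.753))
```

All keys are required, so I'm resending with z set to 0.

Emit:
{"api": "apply_moves", "payload": {
  "deltas": [
    {"x":0.4,"y":-0.3,"z":0,"roll":-0.4,"gripper":0},
    {"x":1.2,"y":-0.9,"z":0,"roll":-1.3,"gripper":0},
    {"x":2.1,"y":-1.6,"z":0,"roll":-2.3,"gripper":0},
    {"x":3.0,"y":-2.3,"z":0,"roll":-3.3,"gripper":0},
    {"x":4.0,"y":-3.0,"z":0,"roll":-4.3,"gripper":0},
    {"x":5.0,"y":-3.8,"z":0,"roll":-5.4,"gripper":0},
    {"x":6.0,"y":-4.6,"z":0,"roll":-6.5,"gripper":0},
    {"x":7.0,"y":-5.3,"z":0,"roll":-7.6,"gripper":0},
    {"x":7.8,"y":-5.9,"z":0,"roll":-8.4,"gripper":0},
    {"x":8.4,"y":-6.4,"z":0,"roll":-9.1,"gripper":0}
  ]
}}

```text
time: 1.15
position: [0.4687, -0.2196, 0.2313]
orientation: [3.141, -0.001, 1.22]
contact_force: [0.5, 0.4, -1.2]
width: 0.0002
```

Run:
```python
from plan import *
o=np.array([.5531,.0105,.012]); t=o+a*-.072; t[2]=.13
s=bot.get_state(); print(s["position"],s["orientation"],s["contact_force"],s["width"])
print(t,delta(t,np.pi/2+yaw))
```

```text
[ 0.4686651  -0.21958674  0.23130347] [ 3.14134609e+00 -7.56705769e-04  1.21997349e+00] [ 0.53667916  0.38459214 -1.16250994] 0.0002261426063189067
[ 0.55036466 -0.06144802  0.13      ] (array([4.413, 0.559, 2.536]), np.float64(-3.585))
```

Emit:
{"api": "apply_moves", "payload": {
  "deltas": [
    {"x":0.8,"y":0.1,"z":0.1,"roll":-0.7,"gripper":0},
    {"x":1.7,"y":0.2,"z":0.4,"roll":-1.5,"gripper":0},
    {"x":2.6,"y":0.3,"z":0.8,"roll":-2.3,"gripper":0},
    {"x":3.4,"y":0.4,"z":1.3,"roll":-3.0,"gripper":0},
    {"x":4.0,"y":0.5,"z":1.8,"roll":-3.4,"gripper":0},
    {"x":4.3,"y":0.55,"z":2.2,"roll":-3.6,"gripper":0},
    {"x":4.4,"y":0.56,"z":2.45,"roll":-3.6,"gripper":0},
    {"x":4.4,"y":0.56,"z":2.5,"roll":-3.6,"gripper":0},
    {"x":4.4,"y":0.56,"z":2.5,"roll":-3.6,"gripper":0}
  ]
}}

```text
time: 2.05
position: [0.5494, -0.0675, 0.1312]
orientation: [-3.141, 0.001, 1.526]
contact_force: [0.4, -0.6, 0.4]
width: 0.0002
```

Run:
```python
from plan import *
o=np.array([.5531,.0105,.012]); t=o+a*-.072; t[2]=.04
s=bot.get_state(); print(s["position"],s["orientation"],s["contact_force"],s["width"])
print(t,delta(t,np.pi/2+yaw))
crop("scene","s1.png",190,130,390,260,4)
crop("top","t1.png",190,155,360,250,4.7)
```

```text
[ 0.54942089 -0.06752005  0.13121393] [-3.14097511e+00  1.13363754e-03  1.52567819e+00] [ 0.44287887 -0.57744157  0.36450298] 0.00019755566446604404
[ 0.55036466 -0.06144802  0.04      ] (array([0.155, 0.018, 2.28 ]), np.float64(-0.082))
```

View pics/s1.png

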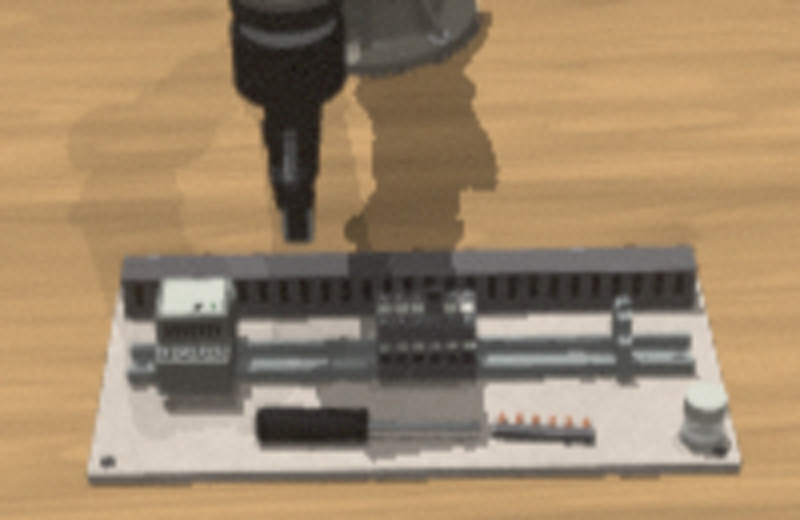

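The view shows the closed fingers at crop (297,240), over the bare rail between the power supply and the row. Next I descend.

Emit:
{"api": "apply_moves", "payload": {
  "deltas": [
    {"x":0.05,"y":0,"z":0.4,"roll":0,"gripper":0},
    {"x":0.1,"y":0,"z":1.0,"roll":0,"gripper":0},
    {"x":0.15,"y":0.02,"z":1.6,"roll":0,"gripper":0},
    {"x":0.2,"y":0.02,"z":2.0,"roll":0,"gripper":0},
    {"x":0.25,"y":0.02,"z":2.2,"roll":0,"gripper":0},
    {"x":0.35,"y":0.02,"z":2.28,"roll":0,"gripper":0},
    {"x":0.5,"y":0.02,"z":2.28,"roll":0,"gripper":0},
    {"x":0.6,"y":0.02,"z":2.28,"roll":0,"gripper":0},
    {"x":0.65,"y":0.02,"z":2.28,"roll":0,"gripper":0}
  ]
}}

```text
time: 3.05
position: [0.5526, -0.039, 0.0411]
orientation: [3.14, -0.0, 1.529]
contact_force: [0.7, -0.8, 0.3]
width: -0.0004
```

```bash
cat > chk.py <<'E'
from plan import *
o=np.array([.5531,.0105,.012])
s=bot.get_state(); P=s["position"]; M=R.from_euler("xyz",s["orientation"]).as_matrix()
print(s["time"],P.round(4),s["orientation"].round(4),"F",s["contact_force"].round(2),"along",((P-o)@a).round(4),"across",((P-o)@c).round(4),"tool-x vs rail",(M.T@a).round(3))
E
python3 chk.py; python3 -c "
from h import *
crop('scene','s2.png',190,130,390,260,4)"
```

```text
3.05 [ 0.5526 -0.039   0.0411] [ 3.1396e+00 -1.0000e-04  1.5291e+00] F [ 0.7  -0.83  0.31] along -0.0494 across 0.0014 tool-x vs rail [ 1.    -0.004  0.   ]
```

View pics/s2.png

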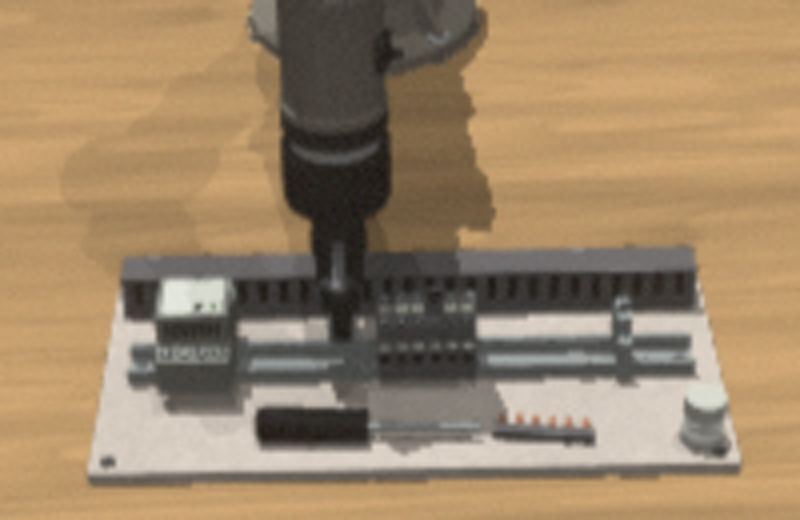

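The fingertip is at crop (342,338), beside the end face of the row at about x=378 and clear of the power supply. Now I approach at moderate speed and push.

Emit:
{"api": "apply_moves", "payload": {
  "deltas": [
    {"x":0.06,"y":0,"z":0,"roll":0,"gripper":0},
    {"x":0.12,"y":0,"z":0,"roll":0,"gripper":0},
    {"x":0.18,"y":0,"z":0,"roll":0,"gripper":0},
    {"x":0.24,"y":0,"z":0,"roll":0,"gripper":0},
    {"x":0.3,"y":0,"z":0,"roll":0,"gripper":0},
    {"x":0.36,"y":0,"z":0,"roll":0,"gripper":0},
    {"x":0.42,"y":0,"z":0,"roll":0,"gripper":0},
    {"x":0.48,"y":0,"z":0,"roll":0,"gripper":0},
    {"x":0.54,"y":0,"z":0,"roll":0,"gripper":0},
    {"x":0.6,"y":0,"z":0,"roll":0,"gripper":0}
  ]
}}

```text
time: 4.1
position: [0.5528, -0.016, 0.0401]
orientation: [-3.142, 0.0, 1.528]
contact_force: [0.2, -1.5, 0.4]
width: -0.0001
```

```bash
python3 chk.py
```

```text
4.1 [ 0.5528 -0.016   0.0401] [-3.1416e+00  5.0000e-04  1.5278e+00] F [ 0.22 -1.48  0.45] along -0.0265 across 0.0007 tool-x vs rail [ 1.    -0.005 -0.   ]
```

Emit:
{"api": "apply_moves", "payload": {
  "deltas": [
    {"x":0.08,"y":0,"z":0,"roll":0,"gripper":0},
    {"x":0.18,"y":0,"z":0,"roll":0,"gripper":0},
    {"x":0.29,"y":0,"z":0,"roll":0,"gripper":0},
    {"x":0.4,"y":0,"z":0,"roll":0,"gripper":0},
    {"x":0.51,"y":0,"z":0,"roll":0,"gripper":0},
    {"x":0.62,"y":0,"z":0,"roll":0,"gripper":0},
    {"x":0.73,"y":0,"z":0,"roll":0,"gripper":0},
    {"x":0.83,"y":0,"z":0,"roll":0,"gripper":0},
    {"x":0.92,"y":0,"z":0,"roll":0,"gripper":0},
    {"x":1.0,"y":0,"z":0,"roll":0,"gripper":0}
  ]
}}

```text
time: 5.1
position: [0.5545, 0.0245, 0.0401]
orientation: [-3.142, 0.0, 1.528]
contact_force: [0.1, -2.2, -0.6]
width: 0.0
```

```bash
python3 chk.py; python3 -c "
from h import *
crop('scene','s3.png',190,130,390,260,4)"
```

```text
5.1 [0.5545 0.0245 0.0401] [-3.1416e+00  1.0000e-04  1.5283e+00] F [ 0.13 -2.23 -0.56] along 0.014 across 0.0009 tool-x vs rail [ 1.    -0.004 -0.   ]
```

View pics/s3.png

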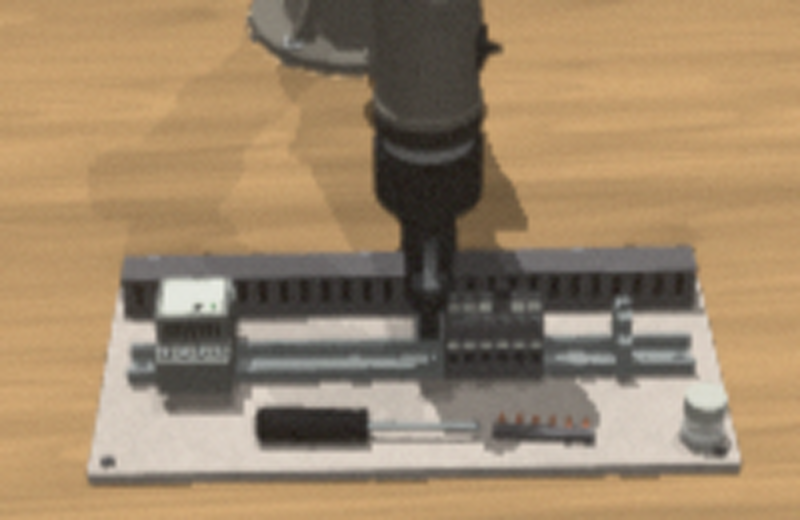

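The row has moved as one train. Its leading end is at crop x≈543 and the bracket face at about 616, so roughly 50 mm is left. I move another 36 mm, then creep.

Emit:
{"api": "apply_moves", "payload": {
  "deltas": [
    {"x":0.08,"y":0,"z":0,"roll":0,"gripper":0},
    {"x":0.18,"y":0,"z":0,"roll":0,"gripper":0},
    {"x":0.28,"y":0,"z":0,"roll":0,"gripper":0},
    {"x":0.38,"y":0,"z":0,"roll":0,"gripper":0},
    {"x":0.48,"y":0,"z":0,"roll":0,"gripper":0},
    {"x":0.58,"y":0,"z":0,"roll":0,"gripper":0},
    {"x":0.68,"y":0,"z":0,"roll":0,"gripper":0},
    {"x":0.77,"y":0,"z":0,"roll":0,"gripper":0},
    {"x":0.85,"y":0,"z":0,"roll":0,"gripper":0},
    {"x":0.9,"y":0,"z":0,"roll":0,"gripper":0}
  ]
}}

```text
time: 6.15
position: [0.5561, 0.0605, 0.0401]
orientation: [3.141, -0.0, 1.529]
contact_force: [-0.1, -1.3, 1.3]
width: -0.0002
```

```bash
python3 chk.py; python3 -c "
from h import *
crop('scene','s4.png',290,180,370,240,8)"
```

```text
6.15 [0.5561 0.0605 0.0401] [ 3.1415 -0.      1.5285] F [-0.07 -1.26  1.34] along 0.0501 across 0.0011 tool-x vs rail [ 1.    -0.004  0.   ]
```

View pics/s4.png

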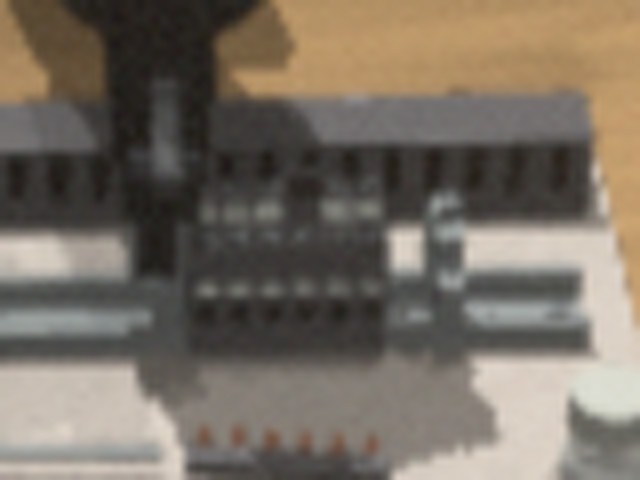

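The leading end is at crop x=386 and the bracket at 428, so about 15 mm remains. I creep on from here.

Emit:
{"api": "apply_moves", "payload": {
  "deltas": [
    {"x":0.04,"y":0,"z":0,"roll":0,"gripper":0},
    {"x":0.08,"y":0,"z":0,"roll":0,"gripper":0},
    {"x":0.12,"y":0,"z":0,"roll":0,"gripper":0},
    {"x":0.16,"y":0,"z":0,"roll":0,"gripper":0},
    {"x":0.2,"y":0,"z":0,"roll":0,"gripper":0},
    {"x":0.23,"y":0,"z":0,"roll":0,"gripper":0},
    {"x":0.25,"y":0,"z":0,"roll":0,"gripper":0},
    {"x":0.27,"y":0,"z":0,"roll":0,"gripper":0},
    {"x":0.28,"y":0,"z":0,"roll":0,"gripper":0},
    {"x":0.29,"y":0,"z":0,"roll":0,"gripper":0}
  ]
}}

```text
time: 7.2
position: [0.5566, 0.0716, 0.0401]
orientation: [3.142, 0.0, 1.528]
contact_force: [-0.3, -2.2, 0.2]
width: 0.0003
```

Emit:
{"api": "apply_moves", "payload": {
  "deltas": [
    {"x":0.01,"y":0,"z":0,"roll":0,"gripper":0},
    {"x":0.02,"y":0,"z":0,"roll":0,"gripper":0},
    {"x":0.03,"y":0,"z":0,"roll":0,"gripper":0},
    {"x":0.04,"y":0,"z":0,"roll":0,"gripper":0},
    {"x":0.05,"y":0,"z":0,"roll":0,"gripper":0}
  ]
}}

```text
time: 7.7
position: [0.5566, 0.0737, 0.0401]
orientation: [3.142, 0.0, 1.528]
contact_force: [-0.0, -2.4, 0.7]
width: 0.0002
```

Emit:
{"api": "apply_moves", "payload": {
  "deltas": [
    {"x":0.01,"y":0,"z":0,"roll":0,"gripper":0},
    {"x":0.02,"y":0,"z":0,"roll":0,"gripper":0},
    {"x":0.03,"y":0,"z":0,"roll":0,"gripper":0},
    {"x":0.04,"y":0,"z":0,"roll":0,"gripper":0}
  ]
}}

```text
time: 8.1
position: [0.5567, 0.0753, 0.0401]
orientation: [3.142, 0.0, 1.528]
contact_force: [-1.0, -2.1, 0.9]
width: -0.0002
```

```bash
python3 chk.py
```

```text
8.1 [0.5567 0.0753 0.0401] [3.1415e+00 1.0000e-04 1.5282e+00] F [-0.95 -2.09  0.93] along 0.0649 across 0.0012 tool-x vs rail [ 1.    -0.005 -0.   ]
```

Emit:
{"api": "apply_moves", "payload": {
  "deltas": [
    {"x":0.01,"y":0,"z":0,"roll":0,"gripper":0},
    {"x":0.02,"y":0,"z":0,"roll":0,"gripper":0},
    {"x":0.03,"y":0,"z":0,"roll":0,"gripper":0}
  ]
}}

```text
time: 8.4
position: [0.5567, 0.0765, 0.0401]
orientation: [3.142, 0.0, 1.528]
contact_force: [-0.2, -1.9, 0.9]
width: 0.0001
```

Emit:
{"api": "apply_moves", "payload": {
  "deltas": [
    {"x":0.01,"y":0,"z":0,"roll":0,"gripper":0},
    {"x":0.02,"y":0,"z":0,"roll":0,"gripper":0}
  ]
}}

```text
time: 8.6
position: [0.5568, 0.0773, 0.0401]
orientation: [3.142, 0.0, 1.528]
contact_force: [0.1, -1.4, 1.5]
width: -0.0003
```

```bash
python3 chk.py; python3 -c "
from h import *
crop('scene','s5.png',290,180,370,240,8)"
```

```text
8.6 [0.5568 0.0773 0.0401] [3.1416e+00 1.0000e-04 1.5282e+00] F [ 0.15 -1.38  1.5 ] along 0.0669 across 0.0011 tool-x vs rail [ 1.    -0.005 -0.   ]
```

View pics/s5.png

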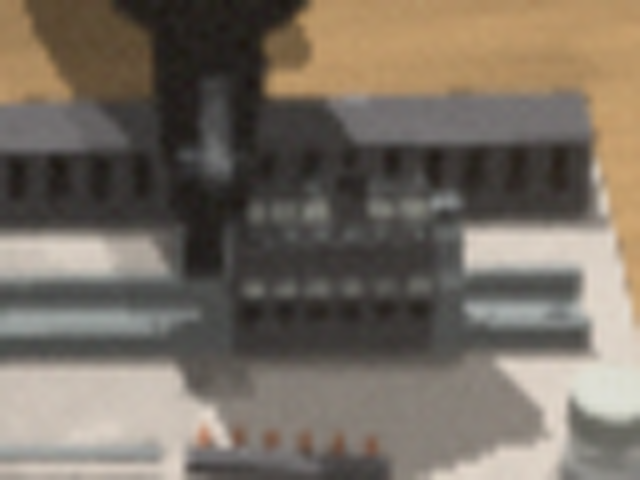

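The row end, at x≈435, is almost touching the bracket. I continue in sub-millimetre steps and watch the force.

Emit:
{"api": "apply_moves", "payload": {
  "deltas": [
    {"x":0.01,"y":0,"z":0,"roll":0,"gripper":0},
    {"x":0.015,"y":0,"z":0,"roll":0,"gripper":0}
  ]
}}

```text
time: 8.85
position: [0.5568, 0.0779, 0.0401]
orientation: [3.142, 0.0, 1.528]
contact_force: [-0.4, -1.6, 1.4]
width: -0.0001
```

Emit:
{"api": "apply_moves", "payload": {
  "deltas": [
    {"x":0.01,"y":0,"z":0,"roll":0,"gripper":0},
    {"x":0.01,"y":0,"z":0,"roll":0,"gripper":0}
  ]
}}

```text
time: 9.05
position: [0.5568, 0.0783, 0.0401]
orientation: [3.142, 0.0, 1.528]
contact_force: [-0.3, -0.7, 1.1]
width: 0.0002
```

Emit:
{"api": "apply_moves", "payload": {
  "deltas": [
    {"x":0.01,"y":0,"z":0,"roll":0,"gripper":0},
    {"x":0.01,"y":0,"z":0,"roll":0,"gripper":0}
  ]
}}

```text
time: 9.25
position: [0.5568, 0.0784, 0.0401]
orientation: [-3.142, 0.0, 1.528]
contact_force: [-0.3, -2.3, 2.0]
width: -0.0003
```

Emit:
{"api": "apply_moves", "payload": {
  "deltas": [
    {"x":0.01,"y":0,"z":0,"roll":0,"gripper":0},
    {"x":0.01,"y":0,"z":0,"roll":0,"gripper":0},
    {"x":0.01,"y":0,"z":0,"roll":0,"gripper":0}
  ]
}}

```text
time: 9.55
position: [0.5568, 0.0784, 0.0401]
orientation: [-3.141, 0.001, 1.528]
contact_force: [-0.0, -3.8, 2.0]
width: 0.0
```

Emit:
{"api": "apply_moves", "payload": {
  "deltas": [
    {"x":0.01,"y":0,"z":0,"roll":0,"gripper":0},
    {"x":0.01,"y":0,"z":0,"roll":0,"gripper":0},
    {"x":0.01,"y":0,"z":0,"roll":0,"gripper":0}
  ]
}}

```text
time: 9.85
position: [0.5569, 0.0784, 0.0401]
orientation: [-3.141, 0.001, 1.527]
contact_force: [-0.6, -5.1, 1.9]
width: -0.0002
```

The TCP has stopped and the force is building at about 4 N/mm, so the row is on the bracket. I add about 1.2 mm for roughly 10 N.

Emit:
{"api": "apply_moves", "payload": {
  "deltas": [
    {"x":0.01,"y":0,"z":0,"roll":0,"gripper":0},
    {"x":0.02,"y":0,"z":0,"roll":0,"gripper":0},
    {"x":0.03,"y":0,"z":0,"roll":0,"gripper":0},
    {"x":0.03,"y":0,"z":0,"roll":0,"gripper":0},
    {"x":0.03,"y":0,"z":0,"roll":0,"gripper":0}
  ]
}}

```text
time: 10.35
position: [0.5568, 0.0784, 0.0401]
orientation: [-3.141, 0.003, 1.527]
contact_force: [-1.0, -6.3, 3.6]
width: 0.0002
```

```bash
python3 chk.py; python3 -c "
from h import *
crop('scene','s6.png',290,180,370,240,8)"; python3 chk.py
```

```text
10.35 [0.5568 0.0784 0.0401] [-3.1410e+00  3.0000e-03  1.5269e+00] F [-0.97 -6.32  3.64] along 0.068 across 0.0011 tool-x vs rail [ 1.    -0.006 -0.003]
10.4 [0.5568 0.0784 0.0401] [-3.1409e+00  3.0000e-03  1.5269e+00] F [-0.2  -7.51  3.09] along 0.068 across 0.0011 tool-x vs rail [ 1.    -0.006 -0.003]
```

View pics/s6.png

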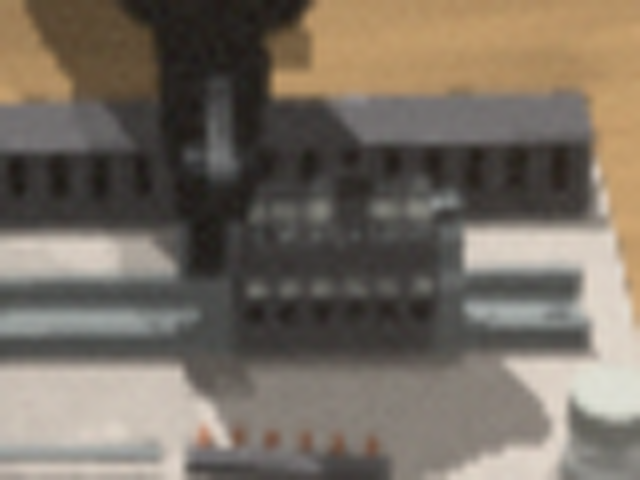

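The row sits tight against the bracket, with its end at x≈437 and no gaps visible. I nudge the push up a little and check that it holds steady.

Emit:
{"api": "apply_moves", "payload": {
  "deltas": [
    {"x":0.01,"y":0,"z":0,"roll":0,"gripper":0},
    {"x":0.015,"y":0,"z":0,"roll":0,"gripper":0},
    {"x":0.015,"y":0,"z":0,"roll":0,"gripper":0},
    {"x":0.015,"y":0,"z":0,"roll":0,"gripper":0},
    {"x":0.015,"y":0,"z":0,"roll":0,"gripper":0},
    {"x":0.015,"y":0,"z":0,"roll":0,"gripper":0}
  ]
}}

```text
time: 11.0
position: [0.5568, 0.0784, 0.0401]
orientation: [-3.141, 0.004, 1.527]
contact_force: [-0.1, -7.1, 4.5]
width: -0.0
```

Run:
```python
from h import *
F=[]
for i in range(10): im=bot.capture("top"); F.append(bot.get_state()["contact_force"])
F=np.array(F); print(F.mean(0),F.std(0),bot.get_state()["position"])
cv2.imwrite("pics/t_end.png",cv2.resize(im[155:250,190:360,::-1],None,fx=4.7,fy=4.7,interpolation=cv2.INTER_CUBIC))
```

```text
[-0.85233031 -8.03403953  3.5570913 ] [0.61055744 0.39166019 0.47786872] [0.55680753 0.07842961 0.04009495]
```

View pics/t_end.png

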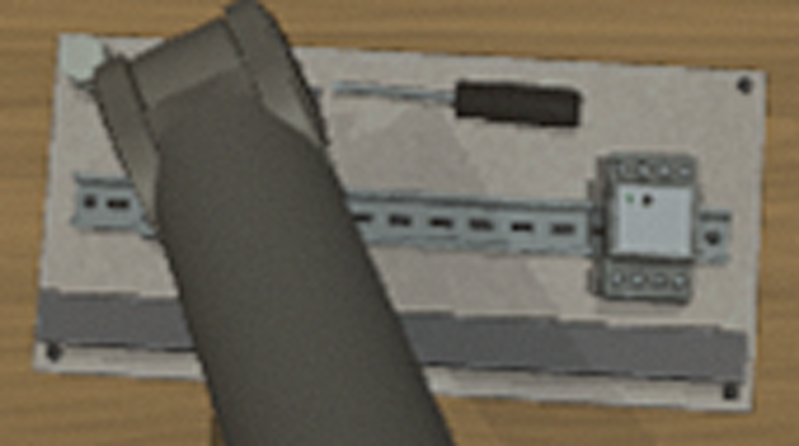

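The push is steady at about 8 N. In the top view the arm hides the row, while the power supply and driver are where they were. I hand the job in.

```bash
python3 -c "
from cell import bot
print(bot.close_job())"
```

```text
the job is handed in; nothing more can be done
None
```

I pushed the row of six blocks about 100 mm along the rail with closed fingers against block 1, and it now sits against the end bracket. The job is handed in with the fingers still holding it there.

- **Push:** the last ten readings gave a steady 8.0 N along the rail (spread 0.4 N), with the tool at rest. The force sensor also showed about 3.6 N upward on the tool. I did not look into that, and the side view shows the blocks level.
- **Gaps:** the last side view showed no gap between blocks or at the bracket. At about 3 mm per pixel it can't confirm the 1.5 mm limit on its own. The better evidence is that the tool stopped dead while the force rose about 4 N per mm of further command.
- **Other things:** the power supply, screwdriver and comb were where they started in the pictures. The arm hid the row in the last top view, so I could not cross-check it there. I did not check the loose things on the table again at the end, but the arm did not go near them.

One move call was refused for missing keys and resent; it had no effect on the arm.

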